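Hover a camera head over its insulating sheet

TASK

Lay the orange insulating sheet (do not drop it) centred and square on the aluminium pedestal, long sides the same way, and let go; then bring the red camera head and finish while still holding it, still and level, about 1 cm above the sheet, centred and square with the pedestal, lens towards the yellow-marked end. Carry both above the lens row, not around it, and never touch the row. The camera head must never touch the sheet or the pedestal, and the other loose things stay where they are.

Things in the scene. Friction and masses are not known exactly. Their poses are not given: they have to be found in the camera images.
- sheet: Loose rigid orange insulating sheet, 80 (own x) x 50 (y) x 5 mm thick, about 32 g; its ends are alike. Origin: centre of its underside; z up. It starts lying on the black stand, long sides the same way. It overhangs stand and pedestal, so fingers can grip it from above across its 50 mm width, tips reaching below it.
- stand: Fixed black block on which the sheet lies at the start, 70 x 40 mm, 30 mm high, on the table. Origin: centre of its underside; x along its long side. It and the camera head may swap places between starts, always on the right (-y) side of the lens row.
- pedestal: Fixed aluminium pedestal on the left (+y) of the lens row. Level top face 74 (own x) x 44 (y) mm, 40 mm above the table; dark foot plate 100 x 64 x 8 mm. A yellow stripe across the foot and a yellow patch on the block mark its own +x end. Origin: centre of the underside, on the table; z up. The laid sheet overhangs 3 mm all round.
- cam_head: Loose camera head, about 0.32 kg, standing on the table: aluminium plate 76 (own x) x 48 (y) x 8 mm; on it a red box 60 (x) x 44 (y) mm, x = -38 to +22, z = 8 to 52 mm; black round lens 32 mm in diameter, x = 22 to 38, axis 30 mm high, looking to own +x. Origin: centre of the plate's underside; z up. Grip the red box across its 44 mm width.
- beamline: Fixed row of three round black lens mounts on posts on a rail, standing between the camera's side and the pedestal's side. Rail 300 mm long along own x, 44 mm wide at its carriers; mounts 50 mm in diameter, their tops 110 mm above the table. Origin: centre of its underside, on the table; own y points to the pedestal's side.
- lens_tube: Bystander: loose black lens tube standing upright, 35 mm in diameter, 42 mm high. Origin: centre of the underside.
- cleaner: Bystander: loose white bottle with a blue cap, 38 mm in diameter, 95 mm high. Origin: centre of the underside.
- driver: Bystander: loose screwdriver lying on the table, yellow handle, 170 mm long along own x. Origin: underside near the middle.
- lens (a point): Point at the centre of the camera lens' front face: 38 mm along the camera head's own +x from its origin and 30 mm up.
Mind the look-alikes: they are no part of the job. Of the things like the sheet, leave any that is brown or white; of the rest the smaller one is meant.

How it is judged:
By the outcome, as a careful person would: the job done as asked, in the order asked, and still so for the second after the job is handed in, while the arm keeps its last pose, push and grip.
It also fails if it takes over 67 s, if anything falls off the work surface, if the arm or the gripper's body presses on something with over 40 N, if the wrist force passes 120 N, or if a joint passes its speed limit or range.

ROBOT

A 6-joint arm with a two-finger parallel gripper is mounted at the origin on the work surface. World frame = base frame: x ahead of the robot, y to its left, z up, the work surface at z = 0. Lengths are in mm, angles in degrees, forces in N, time in s.
With the tool pointing down it reaches from about 350 to 850 mm from the base axis. Payload 8.1 kg.
Tool frame: the origin (TCP) lies at the very end of the fingers, on their centre line; the grasp point (between the pads) lies 19 mm behind it (r.grasp_offset is the distance from the TCP to the grasp point, in mm); z points along the fingers, y is the line along which they close (so a half turn about z gives the same grasp; the last joint's range is limited). The gripper opens to 85 mm and grips with 20 to 120 N. Pads are 22 mm wide; open, the fingers measure 114 mm over their backs; the gripper's body (76 mm by 85 mm) begins 54 mm behind the grasp point. The pads swing forward as they close: fully open they stand 13 mm farther back than shut.
Start: joints at [71.597, 7.471, 85.268, -0, 87.261, -4.893], TCP at [140.15, 583.407, 231.292] pointing down, gripper open.
Joint ranges: [-169.43, 169.43], [-51.17, 129.36], [1.28, 143.12], [-76.62, 256.62], [0, 156.53], [-152.29, 152.29]. Speed limits (degrees/s): [136.94, 136.94, 159.86, 180, 180, 180].

INTERFACE

Orientations are given as [roll, pitch, yaw] about the fixed x, y, z axes, in that order (R = Rz(yaw) Ry(pitch) Rx(roll)).
In Python, from bench import r gives the robot as it stands.
- The arm moves only by the tool carry_out, never from a script. Its argument "commands" is a list of rows, each an object with "jaw": the finger opening in m, from 0 to 0.0854; "translation": the shift along the tool's x, y, z in m, a list of three; "spin": the turn about the tool's z in rad. A call has exactly 8 rows; each row shifts and turns the commanded pose from where the row before left it, along the tool's axes as they then stand; what a row does not reach is not made up. A row lasts 1/12 s, in which the tool goes at most 41.7 mm and 7.16 degrees, less where a joint would pass 70% of its speed; a pose out of reach is approached as far as the arm can. A call is refused whole if a number of a shift passes 0.0417 or a number of a turn 0.125, either way. A call with a gripper value outside its range is refused whole. The fingers move at their own pace and stop on an object; "squeeze" is the grip in N (left out, the last holds). Time passes only in rows, so rows that do not move let the fingers close, or fill a call up. It gives the time, the measured TCP pose, the force, the opening and the grip force at its end, in the units of the state.
- r.sense(): the state, without advancing time (a new reading comes with each control period).
- r.snapshot(name): name is "scene" or "top"; returns a dict with "pixels" (420x560x3 uint8, blue, green, red), "K" (3x3 intrinsics, pixels), "extrinsics" (4x4, takes a point from camera to world coordinates). Camera axes: x right, y down, z forward; pixel columns grow to the right and rows downward; lengths in mm; the calibration is good to about 2 mm. A picture is of the moment at which its call begins. There is no depth.
- r.hand_in(): hands the job in; it is judged then, once.
Trained networks look in a picture, given as the dict that the camera call returned (one of the last four; its "shot" number tells which), for a name from the list of things; names that differ only in an ending like _2 or _b are one class to them, and where a whole thing is asked for, a point or a joint stands for the part that bears it (a point fixed in the world has none). Each returns a list of dicts, best first, with "score" (0 to 1); they miss things now and then, are a little off and sometimes report something else, mostly with a low value. They report only what shows in the picture. A call takes as long as a camera call. They do not tell look-alikes from the thing itself.
- r.spot_in(picture, target): "xy" ([column, row] in pixels, amid what is visible of it).
- r.regions_of(picture, target): "pixels" (420x560 bool, what is visible of it) and "xy" ([column, row] in pixels, amid what is visible of it).
- r.landmark_of(picture, target): "xy" ([column, row] in pixels: a listed point, or the origin of a listed thing).
The state is a dict: "time": time; "joint_pos": joint angles; "qd": joint speeds; "joint_efforts": joint torques, N m; "tool_pos": TCP position; "tcp_rot": TCP orientation; "ft_force": force on the tool from outside, world axes, zero at the start; "wrist_torque": the same for the moment, N m; "finger_gap": finger opening in mm; "grip_force": force on a finger pad.
Only numpy, scipy, OpenCV 4.12 (cv2) and the standard library are available. Lean on these libraries where they do the work, as an engineer would, in place of code of your own. Each camera call takes 0.05 s, during which the arm holds its last target. There are 200 camera calls.

## Working session

There is one attempt and no reset: what is moved stays moved. The work goes in short steps, Python scripts to look and compute and a tool call to move; the robot and the scene stay as the last step left them, time stands still between calls to the robot, and variables do not carry over. Pictures are saved under pics/ and viewed, at most 10 in all, crops included, and the job is handed in when it is done.

Besides the shell and the picture viewer there is one more tool, called as a command line: name --argument value ..., lists and objects as JSON in quotes. carry_out: Moves the arm, as the interface text tells. Its arguments: {"type":"object","properties":{"commands":{"type":"array","items":{"type":"object","properties":{"jaw":{"type":"number"},"translation":{"type":"array","items":{"type":"number"}},"spin":{"type":"number"}}}},"squeeze":{"type":"number"}},"required":["commands"]}

```bash
mkdir -p pics && ls
cat > h.py <<'E'
import numpy as np, cv2
from bench import r
def ray(p,uv,z):
    K=np.array(p["K"]);E=np.array(p["extrinsics"])
    d=E[:3,:3]@np.linalg.solve(K,[uv[0],uv[1],1.]);o=E[:3,3]
    return (o+d*(z-o[2])/d[2])[:2].round(1)
def proj(p,X):
    K=np.array(p["K"]);E=np.linalg.inv(np.array(p["extrinsics"]))
    c=(E[:3,:3]@np.atleast_2d(X).T).T+E[:3,3];q=(K@c.T).T
    return q[:,:2]/q[:,2:]
E
python3 - <<'E'
from h import *
for n in("top","scene"):
    p=r.snapshot(n);cv2.imwrite(f"pics/{n}0.png",p["pixels"])
    print(n,np.array(p["extrinsics"]).round(2).tolist(),np.array(p["K"]).round(1).tolist())
    for t in("sheet","stand","pedestal","cam_head","beamline","lens_tube","cleaner","driver","lens"):
        print(t,[(np.round(d["xy"]).tolist(),round(d["score"],2),ray(p,d["xy"],{"lens":30}.get(t,0)).tolist()) for d in r.landmark_of(p,t)][:4])
s=r.sense();print(s)
E
```

```text
pics
top [[0.02, -1.0, 0.07, 440.95], [-1.0, -0.02, -0.01, 76.02], [0.01, -0.07, -1.0, 1637.49], [0.0, 0.0, 0.0, 1.0]] [[504.9, 0.0, 269.9], [0.0, 504.9, 219.7], [0.0, 0.0, 1.0]]
sheet [([415.0, 203.0], 0.9, [619.2, -407.3]), ([373.0, 199.0], 0.88, [629.3, -269.5]), ([328.0, 193.0], 0.78, [644.4, -122.2]), ([367.0, 153.0], 0.54, [781.5, -249.3])]
stand []
pedestal [([196.0, 208.0], 0.78, [589.3, 304.6])]
cam_head [([390.0, 249.0], 0.89, [466.6, -324.9])]
beamline [([286.0, 232.0], 0.59, [513.6, 12.1])]
lens_tube [([256.0, 186.0], 0.45, [662.0, 110.7])]
cleaner []
driver [([136.0, 230.0], 0.84, [512.3, 497.3])]
lens [([394.0, 237.0], 0.83, [505.3, -330.6])]
scene [[-0.7, 0.39, -0.59, 1134.84], [0.71, 0.39, -0.58, 630.77], [0.0, -0.83, -0.55, 581.46], [0.0, 0.0, 0.0, 1.0]] [[380.7, 0.0, 282.1], [0.0, 380.7, 211.8], [0.0, 0.0, 1.0]]
sheet [([163.0, 176.0], 0.95, [633.8, -397.7]), ([211.0, 213.0], 0.73, [652.7, -115.1]), ([150.0, 208.0], 0.67, [760.5, -255.0]), ([187.0, 184.0], 0.57, [609.7, -296.5])]
stand [([185.0, 194.0], 0.62, [644.9, -254.5])]
pedestal [([351.0, 277.0], 0.72, [588.5
[... 295 characters left out ...]
 -326.1])]
{'time': 1.0, 'joint_pos': array([ 7.15946758e+01,  7.47126232e+00,  8.52674682e+01, -6.53438684e-06,
        8.72625281e+01, -4.89473734e+00]), 'qd': array([ 0.04878257, -0.11453866,  0.01662738,  0.02645845,  0.01161896,
        0.08914429]), 'joint_efforts': array([ 1.56173519e-04, -5.69348001e+01, -5.00855184e+01, -2.51419251e-04,
        1.67506179e-03,  7.59676004e-05]), 'tool_pos': array([140.17001753, 583.39596431, 231.29440288]), 'tcp_rot': array([-1.79998745e+02, -1.00885657e-04,  1.66489413e+02]), 'ft_force': array([ 0.12545618,  0.57912464, -0.82710719]), 'wrist_torque': array([ 0.01211125, -0.0051254 , -0.01831606]), 'grip_force': 0.0, 'finger_gap': 84.67558149246024}
```

Run:
```python
import cv2
t=cv2.imread("pics/top0.png");cv2.imwrite("pics/top0c.png",cv2.resize(t[110:310,160:460],None,fx=2.66,fy=2.66,interpolation=cv2.INTER_CUBIC))
s=cv2.imread("pics/scene0.png");cv2.imwrite("pics/scene0c.png",cv2.resize(s[120:320,110:410],None,fx=2.66,fy=2.66,interpolation=cv2.INTER_CUBIC))
```

```text
(no output)
```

View pics/top0c.png

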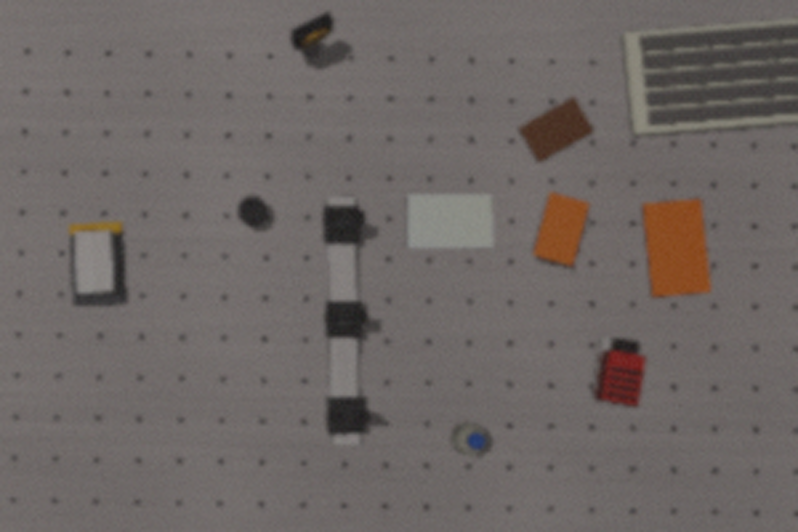

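View pics/scene0c.png

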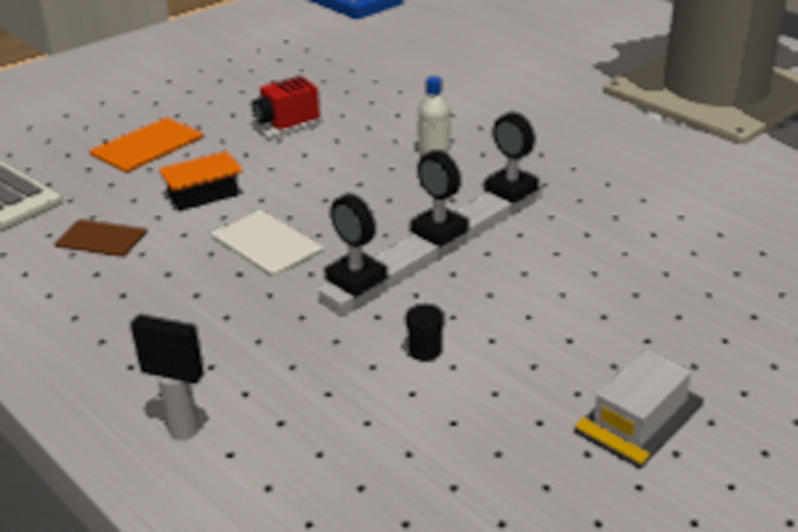

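Orange candidates in the top picture are the small one at (371,196), lying on the black stand, and the large one at (414,203), lying flat on the table. The brown one at (369,158) and the white one at (329,193) are excluded. The smaller orange one on the stand fits. Next I'll confirm that in a crop and fit the poses.

```bash
cat >> h.py <<'E'
from scipy.optimize import minimize
MOD={"sheet":[(-40,40,-25,25,0,5)],"ped":[(-50,50,-32,32,0,8),(-37,37,-22,22,8,40)],"red":[(-38,22,-22,22,8,52)],"top":[(-37,37,-22,22,40,40)]}
def sil(p,boxes,x,y,yaw,z0):
    S=8;im=np.zeros((420*S//2,560*S//2),np.uint8)  # 4x supersample
    S=4;c,s=np.cos(yaw),np.sin(yaw)
    for b in boxes:
        P=np.array([(x+c*u-s*v,y+s*u+c*v,z0+w) for u in b[:2] for v in b[2:4] for w in b[4:]])
        q=(proj(p,P)+.5)*S-.5
        cv2.fillConvexPoly(im,np.round(cv2.convexHull(q.astype(np.float32))*16).astype(np.int32),255,shift=4)
    return cv2.resize(im,(560,420),interpolation=cv2.INTER_AREA)/255.
def fit(views,boxes,x0,z0):
    def f(v): return sum(((cv2.GaussianBlur(sil(p,boxes,v[0],v[1],np.radians(v[2]),z0),(0,0),1.2)-cv2.GaussianBlur(m.astype(float),(0,0),1.2))**2).sum() for p,m in views)
    best=None
    x=np.array(x0,float)
    for k in (1,.3):
        o=minimize(f,x,method="Nelder-Mead",options=dict(initial_simplex=[x,x+[10*k,0,0],x+[0,10*k,0],x+[0,0,12*k]],xatol=.05,fatol=.01)); x=o.x
    return x.round(2),round(o.fun,1)
def cmask(p,kind,uv,rad=45):
    h=cv2.cvtColor(p["pixels"],cv2.COLOR_BGR2HSV).astype(int);H,S,V=h[...,0],h[...,1],h[...,2]
    m={"orange":(H>6)&(H<18)&(S>190)&(V>110),"red":((H<5)|(H>174))&(S>130)}[kind].astype(np.uint8)
    n,l,st,c=cv2.connectedComponentsWithStats(m)
    i=1+np.argmin([np.hypot(*(c[k]-uv))+(1e3 if st[k,4]<60 else 0) for k in range(1,n)])
    return cv2.morphologyEx((l==i).astype(np.uint8),cv2.MORPH_CLOSE,np.ones((5,5),np.uint8))
E
python3 - <<'E'
from h import *
T=r.snapshot("top");S=r.snapshot("scene")
cv2.imwrite("pics/crop1.png",cv2.resize(T["pixels"][165:265,340:440],(500,500),interpolation=cv2.INTER_CUBIC))
ms=[cmask(T,"orange",(371,196)),cmask(S,"orange",(185,184))]
mr=[cmask(T,"red",(394,251)),cmask(S,"red",(219,158))]
print([m.sum() for m in ms+mr])
mp=[]
for p,uv in((T,(196,208)),(S,(351,270))):
    g=r.regions_of(p,"pedestal")
    print([(round(d["score"],2),d["xy"],d["pixels"].sum()) for d in g])
    mp.append(g[0]["pixels"])
V=[T,S]
for nm,m,b,x0,z in(("sheet",ms,"sheet",(630,-270,-10),30),("red",mr,"red",(467,-325,-5),0),("ped",mp,"ped",(589,306,0),0)):
    for vs in ([0,1],[0],[1]): print(nm,vs,fit([(V[i],m[i]) for i in vs],MOD[b],x0,z))
E
```

```text
[np.uint64(210), np.uint64(229), np.uint64(260), np.uint64(302)]
[(0.65, [195.0, 207.4], np.int64(625))]
[(0.76, [353.5, 272.6], np.int64(1202))]
sheet [0, 1] (array([ 638.59, -256.1 ,  -14.44]), np.float64(125.2))
sheet [0] (array([ 634.33, -257.29,   -9.69]), np.float64(107.4))
sheet [1] (array([ 640.53, -252.67,  -15.98]), np.float64(10.9))
red [0, 1] (array([ 466.83, -330.61,  -21.1 ]), np.float64(52.4))
red [0] (array([ 466.93, -329.73,   -6.19]), np.float64(26.9))
red [1] (array([ 468.76, -327.3 ,  -32.69]), np.float64(13.5))
ped [0, 1] (array([586.67, 304.36,   5.16]), np.float64(23.3))
ped [0] (array([584.78, 305.93,   4.91]), np.float64(2.7))
ped [1] (array([587.32, 303.7 ,   6.06]), np.float64(12.6))
```

View pics/crop1.png

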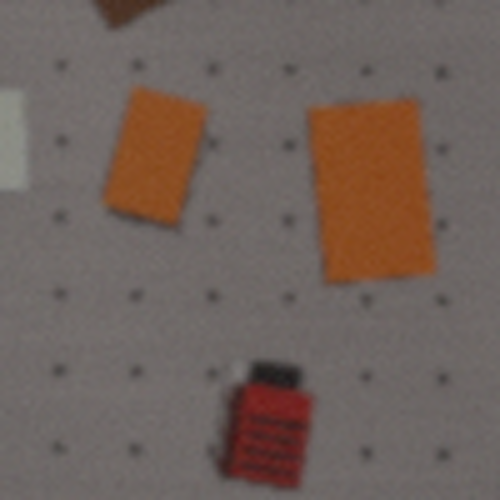

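The crop shows the smaller orange sheet at crop (155,155), sitting on a dark stand edge, so it is the one meant. The larger one at (372,190) is the look-alike. My colour masks are too tight, so I'm refining them.

```bash
sed -i 's/"orange":.*(V>110)/"orange":(H>4)\&(H<20)\&(S>140)\&(V>70)/; s/((H<5)|(H>174))&(S>130)/((H<7)|(H>170))\&(S>90)/' h.py
python3 - <<'E'
from h import *
T=r.snapshot("top");S=r.snapshot("scene");V=[T,S]
M={"sheet":[cmask(T,"orange",(371,196)),cmask(S,"orange",(185,184))],"red":[cmask(T,"red",(394,251)),cmask(S,"red",(219,158))]}
out=[]
for nm,x0,z in(("sheet",(636,-256,-12),30),("red",(467,-328,-8),0)):
    m=M[nm]
    for vs in ([0,1],[0],[1]):
        x,f=fit([(V[i],m[i]) for i in vs],MOD[nm],x0,z);print(nm,vs,x,f)
    x=fit([(V[i],m[i]) for i in (0,1)],MOD[nm],x0,z)[0]
    print([(int(m[i].sum()),sil(V[i],MOD[nm],x[0],x[1],np.radians(x[2]),z).sum().round()) for i in (0,1)])
    for i in (0,1):
        a,b=[int(k.mean()) for k in np.nonzero(m[i])]
        im=V[i]["pixels"].copy();k=8
        big=cv2.resize(im[a-25:a+25,b-25:b+25],(400,300) if 0 else (400,400),interpolation=cv2.INTER_NEAREST)[50:350]
        mk=cv2.resize(m[i][a-25:a+25,b-25:b+25],(400,400),interpolation=cv2.INTER_NEAREST)[50:350]
        s=cv2.resize((sil(V[i],MOD[nm],x[0],x[1],np.radians(x[2]),z)[a-25:a+25,b-25:b+25]>.5).astype(np.uint8),(400,400),interpolation=cv2.INTER_NEAREST)[50:350]
        for q,c in((mk,(0,255,0)),(s,(255,255,0))):
            cs,_=cv2.findContours(np.ascontiguousarray(q),0,2);cv2.drawContours(big:=np.ascontiguousarray(big),cs,-1,c,1)
        out.append(big)
cv2.imwrite("pics/fit1.png",np.vstack([np.hstack(out[:2]),np.hstack(out[2:])]))
E
```

```text
sheet [0, 1] [ 637.07 -254.87  -13.95] 20.7
sheet [0] [ 634.85 -255.36  -16.15] 6.9
sheet [1] [ 641.14 -251.92  -13.33] 1.5
[(359, np.float64(407.0)), (269, np.float64(286.0))]
red [0, 1] [ 467.34 -330.11  -14.21] 27.9
red [0] [ 466.73 -329.82   -9.51] 8.9
red [1] [ 468.35 -327.4   -27.59] 10.3
[(302, np.float64(346.0)), (321, np.float64(377.0))]
```

View pics/fit1.png

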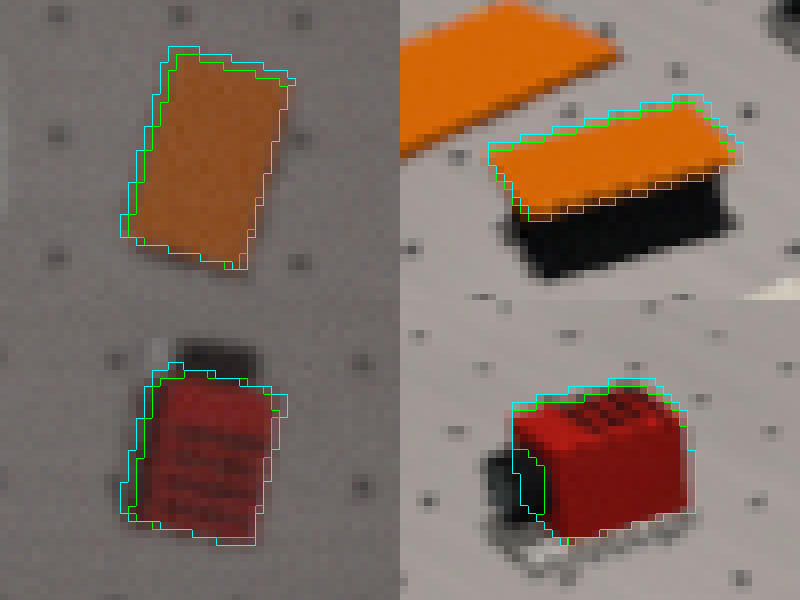

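```bash
cat >> h.py <<'E'
MOD["cam"]=[(-38,38,-24,24,0,8),(-38,22,-22,22,8,52)]+[(22,38,-16*np.cos(a),16*np.cos(a),30-16*np.sin(a),30+16*np.sin(a)) for a in np.radians([15,35,55,75])]
def reg(p,t,uv):
    g=r.regions_of(p,t);return min(g,key=lambda d:np.hypot(*(np.array(d["xy"])-uv)))["pixels"] if g else None
def report(nm,V,m,b,x0,z):
    for vs in ([0,1],[0],[1]):
        if all(m[i] is not None for i in vs): print(nm,vs,*fit([(V[i],m[i]) for i in vs],MOD[b],x0,z))
E
python3 - <<'E'
from h import *
T=r.snapshot("top");S=r.snapshot("scene");V=[T,S]
report("cam",V,[reg(T,"cam_head",(394,247)),reg(S,"cam_head",(216,162))],"cam",(467,-328,-10),0)
report("sheet",V,[reg(T,"sheet",(371,196)),reg(S,"sheet",(185,184))],"sheet",(637,-255,-14),30)
for p in V:
  print([(d["xy"],round(d["score"],2),ray(p,d["xy"],30)) for d in r.landmark_of(p,"lens")])
  print([(d["xy"],round(d["score"],2),ray(p,d["xy"],30)) for d in r.landmark_of(p,"sheet")])
report("ped",V,[reg(T,"pedestal",(195,207)),reg(S,"pedestal",(353,272))],"ped",(586,304,5),0)
# aluminium top face, scene+top: bright pixels
m=[]
for p,uv in((T,(195,207)),(S,(353,268))):
    h=cv2.cvtColor(p["pixels"],cv2.COLOR_BGR2GRAY); print(h[uv[1],uv[0]-6:uv[0]+7])
E
```

```text
cam [0, 1] [ 467.29 -326.83   -8.78] 7.8
cam [0] [ 466.12 -326.78   -9.78] 2.2
cam [1] [ 469.61 -325.35   -6.59] 2.9
sheet [0, 1] [ 636.22 -254.98  -14.3 ] 5.9
sheet [0] [ 634.87 -254.61  -14.46] 2.2
sheet [1] [ 638.5  -254.94  -14.57] 0.8
[([394.5, 236.4], 0.62, array([ 506.6, -333.4]))]
[([372.9, 198.5], 0.72, array([ 626.8, -263.8])), ([412.6, 206.3], 0.72, array([ 604.2, -391.3])), ([327.9, 191.6], 0.66, array([ 646.1, -119.2])), ([368.3, 156.0], 0.59, array([ 764.3, -248.3]))]
[([207.2, 162.8], 0.83, array([ 510.8, -323. ]))]
[([210.5, 209.0], 0.97, array([667.5, -93.3])), ([166.8, 177.2], 0.87, array([ 655.2, -329.4])), ([185.7, 182.5], 0.82, array([ 633.3, -261.2])), ([352.6, 278.4], 0.72, array([617.5, 328.4]))]
ped [0, 1] [587.38 305.25   4.66] 24.2
ped [0] [586.01 306.28   6.1 ] 2.9
ped [1] [587.29 304.58   4.1 ] 16.4
[129 135 136 137 136 135 133 132 135 133 130 132 115]
[169 170 172 173 173 171 170 169 169 169 169 169 170]
```

```bash
cat >> h.py <<'E'
def leg(x,y,z,yaw,step=.039,pos=None):
    s=r.sense();P=np.array(s["tool_pos"]) if pos is None else np.array(pos[:3],float);w=np.radians(s["tcp_rot"][2] if pos is None else pos[3])
    d=(np.array([x,y,z])-P)/1e3
    t=[np.cos(w)*d[0]+np.sin(w)*d[1],np.sin(w)*d[0]-np.cos(w)*d[1],-d[2]]
    n=int(np.ceil(np.linalg.norm(t)/step));sp=-((yaw-np.degrees(w)+180)%360-180)
    print("rows",n,"per row",np.round(np.array(t)/n,4),"total",np.round(t,4),"spin",round(np.radians(sp),4))
E
python3 - <<'E'
from h import *
leg(636.3,-255,180,165.6)
leg(636.3,-255,14,165.6,pos=(636.3,-255,180,165.6))
E
```

```text
rows 26 per row [-0.0261 -0.0269  0.002 ] total [-0.6783 -0.6993  0.0513] spin 0.0155
rows 5 per row [0.     0.     0.0332] total [0.    0.    0.166] spin -0.0
```

carry_out --commands '[{"jaw": 0.0854,"translation": [-0.012,-0.012,0],"spin": 0},{"jaw": 0.0854,"translation": [-0.026,-0.027,0.002],"spin": 0},{"jaw": 0.0854,"translation": [-0.027,-0.028,0.002],"spin": 0},{"jaw": 0.0854,"translation": [-0.027,-0.028,0.002],"spin": 0},{"jaw": 0.0854,"translation": [-0.027,-0.028,0.002],"spin": 0},{"jaw": 0.0854,"translation": [-0.027,-0.028,0.002],"spin": 0},{"jaw": 0.0854,"translation": [-0.027,-0.028,0.002],"spin": 0},{"jaw": 0.0854,"translation": [-0.027,-0.028,0.002],"spin": 0}]'

```text
time: 2.57
tool_pos: [286.7, 333.8, 217.4]
tcp_rot: [180.0, 0.0, 166.5]
ft_force: [0.4, -0.0, -0.3]
finger_gap: 85.6
grip_force: 0.0
```

carry_out --commands '[{"jaw": 0.0854,"translation": [-0.027,-0.028,0.002],"spin": 0},{"jaw": 0.0854,"translation": [-0.027,-0.028,0.002],"spin": 0},{"jaw": 0.0854,"translation": [-0.027,-0.028,0.002],"spin": 0},{"jaw": 0.0854,"translation": [-0.027,-0.028,0.002],"spin": 0},{"jaw": 0.0854,"translation": [-0.027,-0.028,0.002],"spin": 0},{"jaw": 0.0854,"translation": [-0.027,-0.028,0.002],"spin": 0},{"jaw": 0.0854,"translation": [-0.027,-0.028,0.002],"spin": 0},{"jaw": 0.0854,"translation": [-0.027,-0.028,0.002],"spin": 0}]'

```text
time: 3.23
tool_pos: [444.7, 65.2, 201.6]
tcp_rot: [180.0, 0.1, 166.5]
ft_force: [0.8, 0.6, -0.2]
finger_gap: 85.2
grip_force: 0.0
```

carry_out --commands '[{"jaw": 0.0854,"translation": [-0.027,-0.028,0.002],"spin": 0},{"jaw": 0.0854,"translation": [-0.027,-0.028,0.002],"spin": 0},{"jaw": 0.0854,"translation": [-0.027,-0.028,0.002],"spin": 0},{"jaw": 0.0854,"translation": [-0.027,-0.028,0.002],"spin": 0},{"jaw": 0.0854,"translation": [-0.027,-0.028,0.002],"spin": 0},{"jaw": 0.0854,"translation": [-0.027,-0.028,0.002],"spin": 0},{"jaw": 0.0854,"translation": [-0.027,-0.028,0.002],"spin": 0.0155},{"jaw": 0.0854,"translation": [0,0,0],"spin": 0}]'

```text
time: 3.9
tool_pos: [583.1, -173.4, 185.0]
tcp_rot: [-179.9, -0.1, 165.3]
ft_force: [-0.2, 0.5, -0.1]
finger_gap: 85.4
grip_force: 0.0
```

Run:
```python
from h import *
s=r.sense();print(s["tool_pos"],s["tcp_rot"],s["time"],s["joint_pos"].round(1))
leg(636.3,-255,14,165.6)
```

```text
[ 583.11145442 -173.36416564  184.97878275] [-1.79900016e+02 -7.56472831e-02  1.65312943e+02] 3.9 [-21.3  10.2  87.1  -0.1  82.7 -96.6]
rows 6 per row [-0.012  -0.0109  0.0285] total [-0.0721 -0.0655  0.171 ] spin -0.005
```

carry_out --commands '[{"jaw": 0.0854,"translation": [-0.024,-0.022,0],"spin": -0.005},{"jaw": 0.0854,"translation": [-0.024,-0.022,0],"spin": 0},{"jaw": 0.0854,"translation": [-0.024,-0.0215,0.015],"spin": 0},{"jaw": 0.0854,"translation": [0,0,0.035],"spin": 0},{"jaw": 0.0854,"translation": [0,0,0.035],"spin": 0},{"jaw": 0.0854,"translation": [0,0,0.02],"spin": 0},{"jaw": 0.0854,"translation": [0,0,0],"spin": 0},{"jaw": 0.0854,"translation": [0,0,0],"spin": 0}]'

```text
time: 4.57
tool_pos: [634.4, -248.1, 80.7]
tcp_rot: [180.0, -0.2, 165.9]
ft_force: [-0.6, -0.3, 1.7]
finger_gap: 85.2
grip_force: 0.0
```

Run:
```python
from h import *
s=r.sense();print(s["tool_pos"],s["tcp_rot"],s["time"],s["joint_pos"].round(1))
leg(636.3,-255,14,165.6)
```

```text
[ 634.42870067 -248.12794829   80.7234471 ] [179.95854623  -0.20857651 165.889396  ] 4.5667 [ -25.7   26.1   79.    -0.    75.1 -101.6]
rows 2 per row [-0.0017 -0.0031  0.0334] total [-0.0035 -0.0062  0.0667] spin 0.0051
```

carry_out --commands '[{"jaw": 0.0854,"translation": [-0.0035,-0.0062,0],"spin": 0.005},{"jaw": 0.0854,"translation": [0,0,0.02],"spin": 0},{"jaw": 0.0854,"translation": [0,0,0.025],"spin": 0},{"jaw": 0.0854,"translation": [0,0,0.015],"spin": 0},{"jaw": 0.0854,"translation": [0,0,0.0067],"spin": 0},{"jaw": 0.0854,"translation": [0,0,0],"spin": 0},{"jaw": 0.06,"translation": [0,0,0],"spin": 0},{"jaw": 0.06,"translation": [0,0,0],"spin": 0}]' --squeeze 30

```text
time: 5.23
tool_pos: [638.8, -256.2, 17.7]
tcp_rot: [-180.0, 0.2, 165.6]
ft_force: [0.3, 0.2, 0.2]
finger_gap: 64.2
grip_force: 0.0
```

Run:
```python
from h import *
s=r.sense();print(s["tool_pos"],s["tcp_rot"],s["time"],s["finger_gap"],s["ft_force"])
leg(636.3,-255,14,165.6)
T=r.snapshot("top");S=r.snapshot("scene")
a=cv2.resize(T["pixels"][160:235,335:410],(400,400),interpolation=cv2.INTER_CUBIC);b=cv2.resize(S["pixels"][145:220,150:225],(400,400),interpolation=cv2.INTER_CUBIC)
cv2.imwrite("pics/grip1.png",np.hstack([a,b]))
```

```text
[ 638.81342895 -256.22033407   17.67037082] [-1.79965197e+02  1.55662172e-01  1.65605900e+02] 5.2333 64.16826034000843 [0.28255634 0.19807148 0.22564841]
rows 1 per row [0.0027 0.0006 0.0037] total [0.0027 0.0006 0.0037] spin 0.0001
```

View pics/grip1.png

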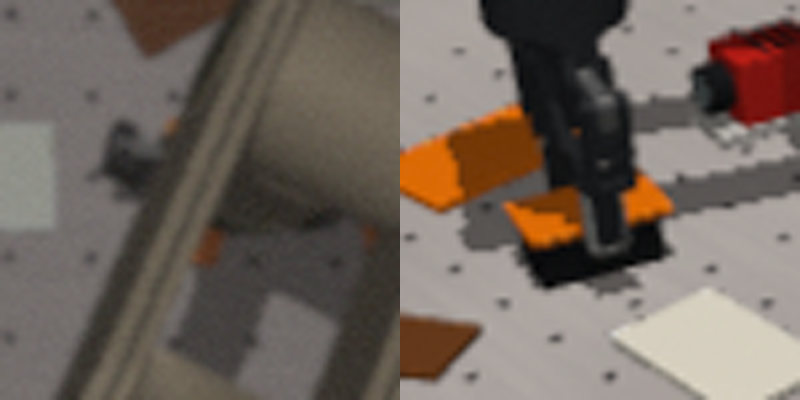

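The fingers straddle the small sheet at scene crop (600,210), tips below it. Next I make the last correction and close.

carry_out --commands '[{"jaw": 0.06,"translation": [0.0027,0.0006,0.003],"spin": 0},{"jaw": 0.06,"translation": [0,0,0],"spin": 0},{"jaw": 0.045,"translation": [0,0,0],"spin": 0},{"jaw": 0.04,"translation": [0,0,0],"spin": 0},{"jaw": 0.04,"translation": [0,0,0],"spin": 0},{"jaw": 0.04,"translation": [0,0,0],"spin": 0},{"jaw": 0.04,"translation": [0,0,0],"spin": 0},{"jaw": 0.04,"translation": [0,0,0],"spin": 0}]'

```text
time: 6.0
tool_pos: [635.2, -254.4, 12.8]
tcp_rot: [-180.0, 0.0, 165.6]
ft_force: [-1.1, 0.3, 2.5]
finger_gap: 49.0
grip_force: 31.2
```

Run:
```python
from h import *
s=r.sense();print(s["tool_pos"],s["tcp_rot"],s["time"],s["finger_gap"],s["ft_force"],s["joint_efforts"])
```

```text
[ 635.15098746 -254.37833182   12.77353729] [-1.79998831e+02  6.46559930e-03  1.65603780e+02] 6.0 48.9657669758431 [-1.12104868  0.32675442  2.53692716] [-1.38865435e-01 -7.03901196e+01 -4.43389678e+01 -5.98362344e-02
 -3.88624649e-01  2.52549144e-03]
```

carry_out --commands '[{"jaw": 0.04,"translation": [0,0,-0.01],"spin": 0},{"jaw": 0.04,"translation": [0,0,-0.02],"spin": 0},{"jaw": 0.04,"translation": [0,0,-0.025],"spin": -0.04},{"jaw": 0.04,"translation": [0,0,-0.03],"spin": -0.06},{"jaw": 0.04,"translation": [0,0,-0.03],"spin": -0.08},{"jaw": 0.04,"translation": [0,0,-0.03],"spin": -0.08},{"jaw": 0.04,"translation": [0,0,-0.02],"spin": -0.06},{"jaw": 0.04,"translation": [0,0,0],"spin": -0.019}]'

```text
time: 6.67
tool_pos: [638.0, -255.8, 185.5]
tcp_rot: [-179.7, 0.5, -174.8]
ft_force: [0.2, -0.2, 0.1]
finger_gap: 49.4
grip_force: 31.2
```

Run:
```python
from h import *
s=r.sense();print(s["tool_pos"],s["tcp_rot"],s["time"],s["finger_gap"],s["grip_force"],s["ft_force"])
x,y,z=s["tool_pos"];w=s["tcp_rot"][2]
leg(550,12,175,185)
leg(587,305,175,185,pos=(550,12,175,w))
S=r.snapshot("scene");T=r.snapshot("top")
g=r.landmark_of(T,"beamline");print([(d["xy"],d["score"],ray(T,d["xy"],0)) for d in g])
cv2.imwrite("pics/lift.png",S["pixels"])
```

```text
[ 637.95196045 -255.76061041  185.49912815] [-179.6930865     0.50219728 -174.76874759] 6.6667 49.388788453816765 31.206548810005188 [ 0.2272008  -0.23709322  0.14782434]
rows 8 per row [0.0079 0.0343 0.0013] total [0.0632 0.2747 0.0105] spin 0.004
rows 8 per row [-0.0079  0.0361 -0.    ] total [-0.0636  0.2884 -0.    ] spin 0.004
[([286.1, 231.9], 0.9, array([515.6,  11.5])), ([255.4, 186.8], 0.69, array([661. , 114.2]))]
```

View pics/lift.png

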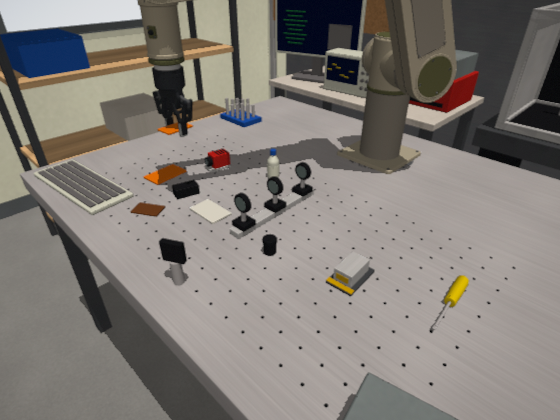

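The sheet is held level at scene (170,130) and the stand at (186,189) is empty. Now I carry it over the middle of the lens row, around (273,213).

carry_out --commands '[{"jaw": 0.04,"translation": [0.004,0.015,0],"spin": 0},{"jaw": 0.04,"translation": [0.007,0.03,0],"spin": 0},{"jaw": 0.04,"translation": [0.009,0.038,0],"spin": 0},{"jaw": 0.04,"translation": [0.009,0.038,0],"spin": 0},{"jaw": 0.04,"translation": [0.009,0.038,0],"spin": 0},{"jaw": 0.04,"translation": [0.009,0.038,0],"spin": 0},{"jaw": 0.04,"translation": [0.009,0.038,0],"spin": 0},{"jaw": 0.04,"translation": [0.007,0.038,0],"spin": 0}]'

```text
time: 7.48
tool_pos: [546.0, 13.7, 175.4]
tcp_rot: [180.0, -0.2, -175.1]
ft_force: [0.5, 0.1, -0.4]
finger_gap: 49.3
grip_force: 31.2
```

carry_out --commands '[{"jaw": 0.04,"translation": [-0.004,0.038,0],"spin": 0},{"jaw": 0.04,"translation": [-0.008,0.038,0],"spin": 0},{"jaw": 0.04,"translation": [-0.008,0.038,0],"spin": 0},{"jaw": 0.04,"translation": [-0.008,0.038,0],"spin": 0},{"jaw": 0.04,"translation": [-0.008,0.038,0],"spin": 0},{"jaw": 0.04,"translation": [-0.008,0.038,0],"spin": 0},{"jaw": 0.04,"translation": [-0.008,0.03,0],"spin": 0},{"jaw": 0.04,"translation": [-0.004,0.012,0],"spin": 0}]'

```text
time: 8.15
tool_pos: [578.8, 289.9, 175.0]
tcp_rot: [180.0, -0.2, -174.9]
ft_force: [1.3, 0.1, -0.4]
finger_gap: 49.3
grip_force: 31.2
```

carry_out --commands '[{"jaw": 0.04,"translation": [0,0,0],"spin": 0},{"jaw": 0.04,"translation": [0,0,0],"spin": 0},{"jaw": 0.04,"translation": [0,0,0],"spin": 0},{"jaw": 0.04,"translation": [0,0,0],"spin": 0},{"jaw": 0.04,"translation": [0,0,0],"spin": 0},{"jaw": 0.04,"translation": [0,0,0],"spin": 0},{"jaw": 0.04,"translation": [0,0,0],"spin": 0},{"jaw": 0.04,"translation": [0,0,0],"spin": 0}]'

```text
time: 8.82
tool_pos: [580.7, 285.5, 177.8]
tcp_rot: [180.0, 0.0, -175.0]
ft_force: [-0.1, 0.2, -0.8]
finger_gap: 49.0
grip_force: 31.2
```

Run:
```python
from h import *
s=r.sense();print(s["tool_pos"],s["tcp_rot"],s["time"],s["finger_gap"],s["grip_force"],s["ft_force"])
leg(586.3,305.5,75,185)
```

```text
[580.66828167 285.49736988 177.83462278] [ 1.79994693e+02  1.63828304e-02 -1.75014186e+02] 8.8167 48.98036126206169 31.233497858047485 [-0.07694609  0.21039303 -0.83525467]
rows 3 per row [-0.0024  0.0065  0.0343] total [-0.0073  0.0194  0.1028] spin -0.0002
```

carry_out --commands '[{"jaw": 0.04,"translation": [-0.003,0.01,0.01],"spin": 0},{"jaw": 0.04,"translation": [-0.004,0.0096,0.025],"spin": 0},{"jaw": 0.04,"translation": [0,0,0.035],"spin": 0},{"jaw": 0.04,"translation": [0,0,0.03],"spin": 0},{"jaw": 0.04,"translation": [0,0,0.02],"spin": 0},{"jaw": 0.04,"translation": [0,0,0.008],"spin": 0},{"jaw": 0.04,"translation": [0,0,0],"spin": 0},{"jaw": 0.04,"translation": [0,0,0],"spin": 0}]'

```text
time: 9.48
tool_pos: [586.0, 306.5, 49.9]
tcp_rot: [180.0, 0.0, -175.0]
ft_force: [0.9, -0.0, 0.7]
finger_gap: 49.3
grip_force: 31.2
```

carry_out --commands '[{"jaw": 0.04,"translation": [0,0,0],"spin": 0},{"jaw": 0.04,"translation": [0,0,0],"spin": 0},{"jaw": 0.04,"translation": [0,0,0],"spin": 0},{"jaw": 0.04,"translation": [0,0,0],"spin": 0},{"jaw": 0.04,"translation": [0,0,0],"spin": 0},{"jaw": 0.04,"translation": [0,0,0],"spin": 0},{"jaw": 0.04,"translation": [0,0,0],"spin": 0},{"jaw": 0.04,"translation": [0,0,0],"spin": 0}]'

```text
time: 10.15
tool_pos: [585.8, 306.0, 49.6]
tcp_rot: [-180.0, -0.0, -175.0]
ft_force: [0.4, -0.5, -1.0]
finger_gap: 49.2
grip_force: 31.2
```

Run:
```python
from h import *
s=r.sense();print(s["tool_pos"],s["tcp_rot"],s["time"],s["finger_gap"],s["grip_force"],s["ft_force"])
leg(586,305.3,22.8,185)
S=r.snapshot("scene");T=r.snapshot("top")
a=cv2.resize(T["pixels"][170:245,158:233],(400,400),interpolation=cv2.INTER_CUBIC);b=cv2.resize(S["pixels"][220:300,310:390],(400,400),interpolation=cv2.INTER_CUBIC)
cv2.imwrite("pics/hover.png",np.hstack([a,b]))
m=cmask(S,"orange",(350,262));print(m.sum(),fit([(S,m)],MOD["sheet"],(587,305,5),s["tool_pos"][2]+17.2))
```

```text
[585.75128277 306.04337268  49.60099337] [-1.79998372e+02 -2.32705763e-03 -1.74976734e+02] 10.15 49.18129574782016 31.235239505767822 [ 0.39231598 -0.52941297 -0.97572626]
rows 1 per row [-0.0002 -0.0008  0.0268] total [-0.0002 -0.0008  0.0268] spin 0.0004
552 (array([592.73, 303.17,  11.61]), np.float64(51.4))
```

View pics/hover.png

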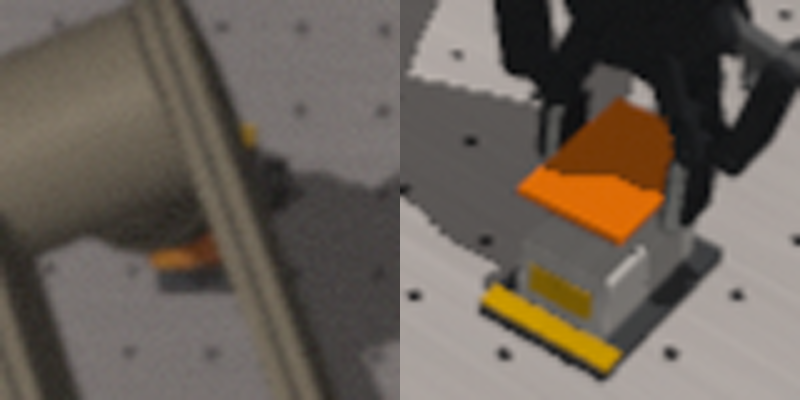

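Run:
```python
from h import *
S=r.snapshot("scene")
def c(x,y,yaw,u,v,z):
    a=np.radians(yaw);return (x+np.cos(a)*u-np.sin(a)*v,y+np.sin(a)*u+np.cos(a)*v,z)
q=lambda P:((proj(S,P)-[310,220]+.5)*5-.5+[400,0]).round(0).tolist()
print("sheet top front corners",q([c(587,305.8,5,40,-25,71.8),c(587,305.8,5,40,25,71.8)]))
print("bottom",q([c(587,305.8,5,40,25,66.8)]))
print("foot front",q([c(587,305.3,5,50,-32,8),c(587,305.3,5,50,32,8),c(587,305.3,5,50,32,0)]))
print("block front top",q([c(587,305.3,5,37,-22,40),c(587,305.3,5,37,22,40)]))
cv2.imwrite("pics/z.png",cv2.resize(S["pixels"][245:300,320:375],(770,770)[:1]+(590,),interpolation=cv2.INTER_CUBIC)) if 0 else None
# scene-only ped fit via yellow stripe
h=cv2.cvtColor(S["pixels"],cv2.COLOR_BGR2HSV);m=((h[...,0]>18)&(h[...,0]<34)&(h[...,1]>150)).astype(np.uint8);m[:270]=0;m[:,:320]=0;m[:,370:]=0
n,l,st,cc=cv2.connectedComponentsWithStats(m);print(st[1:],cc[1:])
i=1+np.argmax(st[1:,1]+st[1:,3]);mm=(l==i).astype(np.uint8)
pts=np.argwhere(mm)[:,::-1];print(cv2.minAreaRect(pts.astype(np.float32)))
b=cv2.boxPoints(cv2.minAreaRect(pts.astype(np.float32)));print(b,q)
```

```text
sheet top front corners [[522.0, 181.0], [627.0, 233.0]]
bottom [[626.0, 242.0]]
foot front [[482.0, 299.0], [612.0, 369.0], [610.0, 383.0]]
block front top [[525.0, 237.0], [615.0, 284.0]]
[[336 273  12  10  60]
 [327 277  27  18 156]] [[341.45       277.8       ]
 [339.77564103 285.28205128]]
((339.6226806640625, 285.1792297363281), (29.041446685791016, 5.342071533203125), 29.05460548400879)
[[325.6321  280.46225]
 [328.22647 275.79245]
 [353.61325 289.8962 ]
 [351.0189  294.566  ]] <function <lambda> at 0x7f016a8d8360>
```

carry_out --commands '[{"jaw": 0.04,"translation": [0,0,0.008],"spin": 0},{"jaw": 0.04,"translation": [0,0,0.008],"spin": 0},{"jaw": 0.04,"translation": [0,0,0.004],"spin": 0},{"jaw": 0.04,"translation": [0,0,0.002],"spin": 0},{"jaw": 0.04,"translation": [0,0,0],"spin": 0},{"jaw": 0.04,"translation": [0,0,0],"spin": 0},{"jaw": 0.04,"translation": [0,0,0],"spin": 0},{"jaw": 0.04,"translation": [0,0,0],"spin": 0}]'

```text
time: 10.97
tool_pos: [586.1, 306.3, 28.1]
tcp_rot: [180.0, 0.0, -175.0]
ft_force: [0.2, -0.1, 0.3]
finger_gap: 49.2
grip_force: 31.2
```

carry_out --commands '[{"jaw": 0.04,"translation": [0,0,0.001],"spin": 0},{"jaw": 0.04,"translation": [0,0,0.0005],"spin": 0},{"jaw": 0.04,"translation": [0,0,0.0005],"spin": 0},{"jaw": 0.04,"translation": [0,0,0.0005],"spin": 0},{"jaw": 0.04,"translation": [0,0,0],"spin": 0},{"jaw": 0.04,"translation": [0,0,0],"spin": 0},{"jaw": 0.04,"translation": [0,0,0],"spin": 0},{"jaw": 0.04,"translation": [0,0,0],"spin": 0}]'

```text
time: 11.63
tool_pos: [585.8, 306.1, 25.1]
tcp_rot: [180.0, -0.0, -175.0]
ft_force: [0.1, 0.6, -0.0]
finger_gap: 48.8
grip_force: 31.2
```

carry_out --commands '[{"jaw": 0.04,"translation": [0,-0.0008,0.0005],"spin": 0},{"jaw": 0.04,"translation": [0,0,0.0005],"spin": 0},{"jaw": 0.04,"translation": [0,0,0.0005],"spin": 0},{"jaw": 0.04,"translation": [0,0,0.0005],"spin": 0},{"jaw": 0.04,"translation": [0,0,0],"spin": 0},{"jaw": 0.04,"translation": [0,0,0],"spin": 0},{"jaw": 0.04,"translation": [0,0,0],"spin": 0},{"jaw": 0.04,"translation": [0,0,0],"spin": 0}]'

```text
time: 12.3
tool_pos: [585.9, 305.3, 23.1]
tcp_rot: [180.0, 0.0, -175.0]
ft_force: [0.0, -0.8, -1.0]
finger_gap: 49.2
grip_force: 31.2
```

carry_out --commands '[{"jaw": 0.04,"translation": [0,0,0.0005],"spin": 0},{"jaw": 0.04,"translation": [0,0,0],"spin": 0},{"jaw": 0.04,"translation": [0,0,0.0005],"spin": 0},{"jaw": 0.04,"translation": [0,0,0],"spin": 0},{"jaw": 0.04,"translation": [0,0,0],"spin": 0},{"jaw": 0.04,"translation": [0,0,0],"spin": 0},{"jaw": 0.04,"translation": [0,0,0],"spin": 0},{"jaw": 0.04,"translation": [0,0,0],"spin": 0}]'

```text
time: 12.97
tool_pos: [586.0, 305.4, 22.8]
tcp_rot: [180.0, 0.0, -175.0]
ft_force: [-2.4, -1.8, 5.1]
finger_gap: 49.3
grip_force: 31.7
```

Contact at 5 N. Releasing now, then rising.

carry_out --commands '[{"jaw": 0.055,"translation": [0,0,0],"spin": 0},{"jaw": 0.06,"translation": [0,0,0],"spin": 0},{"jaw": 0.07,"translation": [0,0,0],"spin": 0},{"jaw": 0.075,"translation": [0,0,0],"spin": 0},{"jaw": 0.075,"translation": [0,0,0],"spin": 0},{"jaw": 0.075,"translation": [0,0,0],"spin": 0},{"jaw": 0.075,"translation": [0,0,-0.01],"spin": 0},{"jaw": 0.075,"translation": [0,0,-0.02],"spin": 0}]'

```text
time: 13.63
tool_pos: [583.5, 304.3, 49.5]
tcp_rot: [-179.9, -0.3, -175.0]
ft_force: [0.2, -0.5, -0.3]
finger_gap: 74.9
grip_force: 0.0
```

carry_out --commands '[{"jaw": 0.08,"translation": [0,0,-0.03],"spin": 0},{"jaw": 0.08,"translation": [0,0,-0.035],"spin": 0},{"jaw": 0.08,"translation": [0,0,-0.035],"spin": 0},{"jaw": 0.08,"translation": [0,0,-0.03],"spin": 0},{"jaw": 0.08,"translation": [0.005,-0.035,-0.01],"spin": 0},{"jaw": 0.08,"translation": [0.01,-0.038,0],"spin": 0},{"jaw": 0.08,"translation": [0.01,-0.038,0],"spin": 0},{"jaw": 0.08,"translation": [0.01,-0.038,0],"spin": 0}]'

```text
time: 14.3
tool_pos: [563.8, 152.6, 193.5]
tcp_rot: [180.0, 0.1, -174.9]
ft_force: [0.1, -0.4, -0.8]
finger_gap: 79.7
grip_force: 0.0
```

carry_out --commands '[{"jaw": 0.08,"translation": [0.01,-0.038,0],"spin": 0},{"jaw": 0.08,"translation": [0.01,-0.038,0],"spin": 0},{"jaw": 0.08,"translation": [0.01,-0.038,0],"spin": 0},{"jaw": 0.08,"translation": [0.005,-0.03,0],"spin": 0},{"jaw": 0.08,"translation": [0,0,0],"spin": 0},{"jaw": 0.08,"translation": [0,0,0],"spin": 0},{"jaw": 0.08,"translation": [0,0,0],"spin": 0},{"jaw": 0.08,"translation": [0,0,0],"spin": 0}]'

```text
time: 14.97
tool_pos: [542.0, 8.3, 192.5]
tcp_rot: [180.0, 0.0, -174.9]
ft_force: [-0.7, 0.4, -0.1]
finger_gap: 80.0
grip_force: 0.0
```

Run:
```python
from h import *
s=r.sense();print(s["tool_pos"],s["tcp_rot"],s["time"])
S=r.snapshot("scene");T=r.snapshot("top");V=[T,S]
a=cv2.resize(T["pixels"][182:232,170:220],(400,400),interpolation=cv2.INTER_CUBIC);b=cv2.resize(S["pixels"][245:305,320:380],(400,400),interpolation=cv2.INTER_CUBIC)
cv2.imwrite("pics/laid.png",np.hstack([a,b]))
report("sheet",V,[reg(T,"sheet",(195,204)),reg(S,"sheet",(352,264))],"sheet",(587,305,5),40)
report("sheetcol",V,[cmask(T,"orange",(195,204)),cmask(S,"orange",(352,264))],"sheet",(587,305,5),40)
report("camagain",V,[reg(T,"cam_head",(394,247)),reg(S,"cam_head",(216,162))],"cam",(467,-328,-10),0)
```

```text
[541.99191391   8.30196119 192.48957392] [ 1.79980850e+02  2.76706042e-02 -1.74919598e+02] 14.9667
sheet [0, 1] [588.87 305.72   5.45] 10.8
sheet [0] [586.81 305.74   4.33] 1.5
sheet [1] [590.36 306.02   4.89] 3.0
sheetcol [0, 1] [589.96 305.08   4.88] 16.0
sheetcol [0] [587.38 303.23   5.35] 2.3
sheetcol [1] [590.72 305.7    4.95] 4.5
camagain [0, 1] [ 465.91 -326.77   -6.67] 10.4
camagain [0] [ 465.95 -326.72   -7.  ] 6.7
camagain [1] [ 466.45 -326.54   -8.44] 3.3
```

View pics/laid.png

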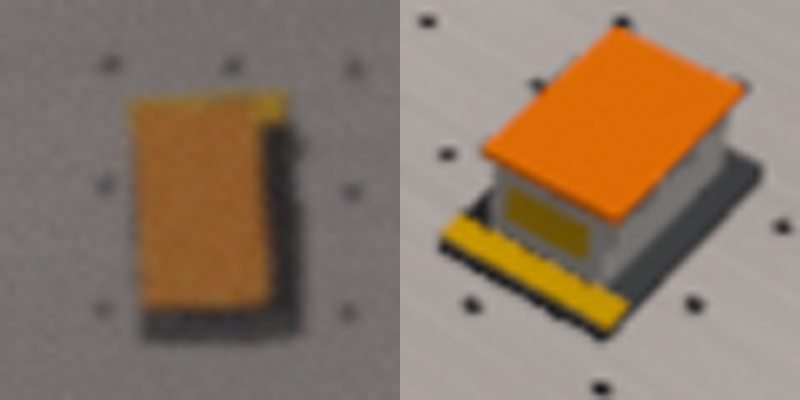

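Run:
```python
from h import *
from scipy.optimize import least_squares
S=r.snapshot("scene");T=r.snapshot("top")
def lsq(p,obs,mod,sc,off,n):
    px=(np.array(obs,float)+.5)/sc-.5+off
    def f(v):
        a=np.radians(v[2]);m=np.array(mod,float)
        P=np.c_[v[0]+np.cos(a)*m[:,0]-np.sin(a)*m[:,1],v[1]+np.sin(a)*m[:,0]+np.cos(a)*m[:,1],m[:,2]]
        return (proj(p,P)-px).ravel()
    o=least_squares(f,(587,305,5));print(n,o.x.round(2),"res px",o.fun.round(1))
o=(320,245);k=400/60
lsq(S,[(84,150),(218,25),(346,88),(214,214)],[(40,-25,45),(-40,-25,45),(-40,25,45),(40,25,45)],k,o,"sheet scene")
lsq(S,[(205,339),(40,248),(363,182),(40,235),(363,172)],[(50,32,0),(50,-32,0),(-50,32,0),(50,-32,8),(-50,32,8)],k,o,"ped foot scene")
o=(170,182);k=8
lsq(T,[(134,100),(265,97),(270,304),(141,308)],[(40,25,45),(40,-25,45),(-40,-25,45),(-40,25,45)],k,o,"sheet top")
lsq(T,[(288,93),(301,333),(141,338)],[(50,-32,8),(-50,-32,8),(-50,32,8)],k,o,"ped foot top")
```

```text
sheet scene [591.67 306.36   4.07] res px [-0.6 -0.6 -0.3 -0.2  0.4 -0.   0.4  0.7]
ped foot scene [589.25 305.15   3.72] res px [-0.2  1.2 -0.7  0.4  0.4 -0.2 -0.4 -0.4  0.9 -1.4]
sheet top [587.28 303.23   3.14] res px [ 0.3  0.5 -0.2  0.3 -0.2 -0.4  0.1 -0.4]
ped foot top [585.71 303.11   3.75] res px [ 0.2 -0.6 -0.2  0.2 -0.   0.4]
```

The sheet lies flat and square on the pedestal (top crop (200,200), scene crop (615,120)), about 1.5–2 mm off in x, inside the 3 mm overhang. Next is the camera head.

Run:
```python
from h import *
s=r.sense();x,y,z=s["tool_pos"]
leg(461.6,-326,192,171.5)
leg(461.6,-326,192,171.5,pos=(x,y,z,171.5))
```

```text
rows 9 per row [ 0.0122 -0.0361  0.    ] total [ 0.1094 -0.3253  0.    ] spin 0.2368
rows 9 per row [ 0.0033 -0.038   0.    ] total [ 0.03   -0.3419  0.    ] spin -0.0
```

carry_out --commands '[{"jaw": 0.0854,"translation": [0,0,0],"spin": 0.079},{"jaw": 0.0854,"translation": [0,0,0],"spin": 0.079},{"jaw": 0.0854,"translation": [0,0,0],"spin": 0.079},{"jaw": 0.0854,"translation": [0.001,-0.015,0],"spin": 0},{"jaw": 0.0854,"translation": [0.003,-0.038,0],"spin": 0},{"jaw": 0.0854,"translation": [0.0035,-0.038,0],"spin": 0},{"jaw": 0.0854,"translation": [0.0035,-0.038,0],"spin": 0},{"jaw": 0.0854,"translation": [0.0035,-0.038,0],"spin": 0}]'

```text
time: 16.03
tool_pos: [502.1, -157.0, 192.2]
tcp_rot: [-180.0, 0.0, 171.5]
ft_force: [0.4, 0.1, -0.0]
finger_gap: 85.5
grip_force: 0.0
```

carry_out --commands '[{"jaw": 0.0854,"translation": [0.0035,-0.038,0],"spin": 0},{"jaw": 0.0854,"translation": [0.0035,-0.038,0],"spin": 0},{"jaw": 0.0854,"translation": [0.0035,-0.038,0],"spin": 0},{"jaw": 0.0854,"translation": [0.0035,-0.038,0],"spin": 0},{"jaw": 0.0854,"translation": [0.0015,-0.023,0],"spin": 0},{"jaw": 0.0854,"translation": [0,0,0],"spin": 0},{"jaw": 0.0854,"translation": [0,0,0],"spin": 0},{"jaw": 0.0854,"translation": [0,0,0],"spin": 0}]'

```text
time: 16.7
tool_pos: [461.3, -325.9, 191.9]
tcp_rot: [180.0, -0.0, 171.4]
ft_force: [-0.8, 0.2, -0.4]
finger_gap: 85.4
grip_force: 0.0
```

Run:
```python
from h import *
s=r.sense();print(s["tool_pos"],s["tcp_rot"],s["time"])
leg(461.6,-326,16,171.5)
```

```text
[ 461.29778419 -325.94220158  191.86926511] [ 1.79958920e+02 -1.91543589e-02  1.71427498e+02] 16.7
rows 5 per row [-0.0001 -0.      0.0352] total [-0.0003 -0.      0.1759] spin -0.0013
```

carry_out --commands '[{"jaw": 0.0854,"translation": [0,0,0.02],"spin": 0},{"jaw": 0.0854,"translation": [0,0,0.035],"spin": 0},{"jaw": 0.0854,"translation": [0,0,0.035],"spin": 0},{"jaw": 0.0854,"translation": [0,0,0.035],"spin": 0},{"jaw": 0.0854,"translation": [0,0,0.025],"spin": 0},{"jaw": 0.0854,"translation": [0,0,0.015],"spin": 0},{"jaw": 0.0854,"translation": [0,0,0.005],"spin": 0},{"jaw": 0.0854,"translation": [0,0,0],"spin": 0}]'

```text
time: 17.37
tool_pos: [460.8, -324.4, 20.6]
tcp_rot: [179.9, -0.1, 171.5]
ft_force: [0.9, -0.3, 0.8]
finger_gap: 85.4
grip_force: 0.0
```

carry_out --commands '[{"jaw": 0.0854,"translation": [0,0,0.003],"spin": 0},{"jaw": 0.07,"translation": [0,0,0],"spin": 0},{"jaw": 0.06,"translation": [0,0,0],"spin": 0},{"jaw": 0.055,"translation": [0,0,0],"spin": 0},{"jaw": 0.05,"translation": [0,0,0],"spin": 0},{"jaw": 0.05,"translation": [0,0,0],"spin": 0},{"jaw": 0.05,"translation": [0,0,0],"spin": 0},{"jaw": 0.05,"translation": [0,0,0],"spin": 0}]'

```text
time: 18.03
tool_pos: [461.2, -326.5, 19.2]
tcp_rot: [-180.0, 0.0, 171.4]
ft_force: [0.4, 0.5, -0.8]
finger_gap: 50.1
grip_force: 0.0
```

Run:
```python
from h import *
s=r.sense();print(s["tool_pos"],s["tcp_rot"],s["time"],s["finger_gap"],s["grip_force"],s["ft_force"])
S=r.snapshot("scene")
cv2.imwrite("pics/camgrip.png",cv2.resize(S["pixels"][120:200,170:260],(720,600),interpolation=cv2.INTER_CUBIC)[:, :])
```

```text
[ 461.24708132 -326.54414201   19.21267091] [-1.79995954e+02  6.01906922e-03  1.71437079e+02] 18.0333 50.10219808764467 0.0 [ 0.43444492  0.5264335  -0.77241877]
```

View pics/camgrip.png

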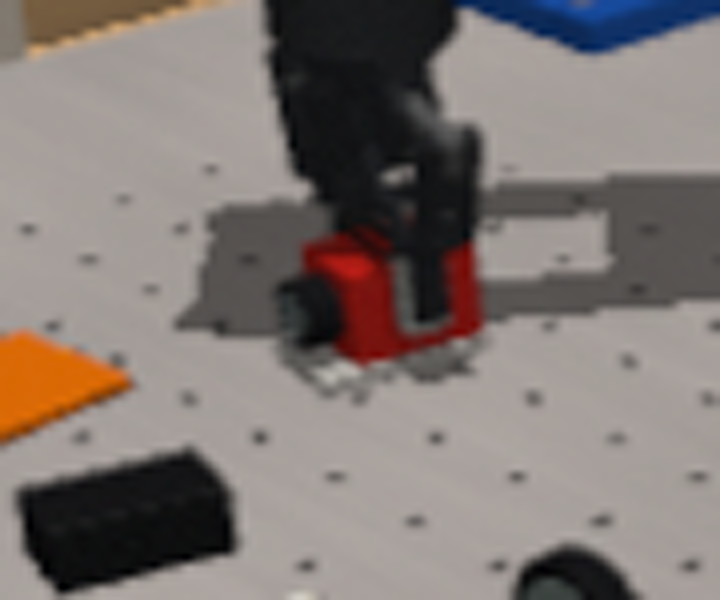

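The fingers straddle the red box around (425,290). The fit is good, so I close and lift.

carry_out --commands '[{"jaw": 0.046,"translation": [0,0,0],"spin": 0},{"jaw": 0.043,"translation": [0,0,0],"spin": 0},{"jaw": 0.035,"translation": [0,0,0],"spin": 0},{"jaw": 0.035,"translation": [0,0,0],"spin": 0},{"jaw": 0.035,"translation": [0,0,0],"spin": 0},{"jaw": 0.035,"translation": [0,0,0],"spin": 0},{"jaw": 0.035,"translation": [0,0,0],"spin": 0},{"jaw": 0.035,"translation": [0,0,0],"spin": 0}]' --squeeze 70

```text
time: 18.75
tool_pos: [461.4, -326.6, 19.4]
tcp_rot: [-180.0, 0.0, 171.4]
ft_force: [-1.6, 0.4, 4.5]
finger_gap: 43.5
grip_force: 71.8
```

carry_out --commands '[{"jaw": 0.035,"translation": [0,0,-0.008],"spin": 0},{"jaw": 0.035,"translation": [0,0,-0.015],"spin": 0},{"jaw": 0.035,"translation": [0,0,-0.025],"spin": 0},{"jaw": 0.035,"translation": [0,0,-0.03],"spin": -0.03},{"jaw": 0.035,"translation": [0,0,-0.035],"spin": -0.05},{"jaw": 0.035,"translation": [0,0,-0.03],"spin": -0.06},{"jaw": 0.035,"translation": [0,0,-0.02],"spin": -0.05},{"jaw": 0.035,"translation": [0,0,-0.01],"spin": -0.04}]'

```text
time: 19.42
tool_pos: [462.3, -327.2, 196.1]
tcp_rot: [-179.8, 0.2, -175.2]
ft_force: [0.1, 0.5, -2.5]
finger_gap: 42.9
grip_force: 71.5
```

Run:
```python
from h import *
s=r.sense();print(s["tool_pos"],s["tcp_rot"],s["time"],s["finger_gap"],s["grip_force"],s["ft_force"],s["wrist_torque"])
leg(540,12,195,184.6)
leg(581.8,304.6,195,184.6,pos=(540,12,195,s["tcp_rot"][2]))
```

```text
[ 462.28921555 -327.18042879  196.10225204] [-179.82188747    0.18598712 -175.21521219] 19.4167 42.883447574563036 71.45001411437988 [ 0.10781606  0.48299156 -2.46268373] [ 0.02616858  0.01943836 -0.03676601]
rows 9 per row [-0.0117  0.0368  0.0001] total [-0.1057  0.3315  0.0011] spin 0.0032
rows 8 per row [-0.0083  0.036  -0.    ] total [-0.0661  0.2881 -0.    ] spin 0.0032
```

carry_out --commands '[{"jaw": 0.035,"translation": [-0.004,0.012,0],"spin": 0},{"jaw": 0.035,"translation": [-0.008,0.024,0],"spin": 0},{"jaw": 0.035,"translation": [-0.011,0.035,0],"spin": 0},{"jaw": 0.035,"translation": [-0.011,0.035,0],"spin": 0},{"jaw": 0.035,"translation": [-0.011,0.035,0],"spin": 0},{"jaw": 0.035,"translation": [-0.011,0.035,0],"spin": 0},{"jaw": 0.035,"translation": [-0.011,0.035,0],"spin": 0},{"jaw": 0.035,"translation": [-0.011,0.035,0],"spin": 0}]'

```text
time: 20.08
tool_pos: [518.1, -72.2, 190.5]
tcp_rot: [179.9, -0.1, -175.4]
ft_force: [1.1, -0.8, -2.9]
finger_gap: 43.1
grip_force: 71.5
```

carry_out --commands '[{"jaw": 0.035,"translation": [-0.011,0.035,0],"spin": 0},{"jaw": 0.035,"translation": [-0.011,0.035,0],"spin": 0},{"jaw": 0.035,"translation": [-0.009,0.036,0],"spin": 0},{"jaw": 0.035,"translation": [-0.008,0.036,0],"spin": 0},{"jaw": 0.035,"translation": [-0.008,0.036,0],"spin": 0},{"jaw": 0.035,"translation": [-0.008,0.036,0],"spin": 0},{"jaw": 0.035,"translation": [-0.008,0.036,0],"spin": 0},{"jaw": 0.035,"translation": [-0.008,0.036,0],"spin": 0}]'

```text
time: 20.75
tool_pos: [565.2, 218.2, 190.3]
tcp_rot: [-180.0, -0.2, -175.4]
ft_force: [1.1, -0.3, -1.4]
finger_gap: 43.3
grip_force: 71.5
```

carry_out --commands '[{"jaw": 0.035,"translation": [-0.008,0.034,0],"spin": 0},{"jaw": 0.035,"translation": [-0.006,0.025,0],"spin": 0},{"jaw": 0.035,"translation": [-0.003,0.012,0],"spin": 0},{"jaw": 0.035,"translation": [0,0,0],"spin": 0},{"jaw": 0.035,"translation": [0,0,0],"spin": 0},{"jaw": 0.035,"translation": [0,0,0],"spin": 0},{"jaw": 0.035,"translation": [0,0,0],"spin": 0},{"jaw": 0.035,"translation": [0,0,0],"spin": 0}]'

```text
time: 21.42
tool_pos: [578.1, 286.7, 192.1]
tcp_rot: [-180.0, -0.0, -175.5]
ft_force: [-0.4, -0.5, -3.0]
finger_gap: 43.3
grip_force: 71.6
```

Run:
```python
from h import *
s=r.sense();print(s["tool_pos"],s["tcp_rot"],s["time"],s["finger_gap"],s["grip_force"],s["ft_force"],s["wrist_torque"])
leg(581.8,304.6,110,184.6)
```

```text
[578.14564236 286.70355028 192.07538128] [-1.79985312e+02 -1.17903678e-02 -1.75473142e+02] 21.4167 43.269713128786805 71.63243651390076 [-0.3706971  -0.50353875 -2.97875629] [ 0.10575905  0.02139622 -0.01842595]
rows 3 per row [-0.0017  0.0059  0.0274] total [-0.0051  0.0176  0.0821] spin -0.0013
```

Next I hover at TCP z of about 110 (underside about 91) and check.

carry_out --commands '[{"jaw": 0.035,"translation": [-0.0025,0.009,0.01],"spin": 0},{"jaw": 0.035,"translation": [-0.0026,0.0086,0.02],"spin": 0},{"jaw": 0.035,"translation": [0,0,0.022],"spin": 0},{"jaw": 0.035,"translation": [0,0,0.018],"spin": 0},{"jaw": 0.035,"translation": [0,0,0.008],"spin": 0},{"jaw": 0.035,"translation": [0,0,0.004],"spin": 0},{"jaw": 0.035,"translation": [0,0,0],"spin": 0},{"jaw": 0.035,"translation": [0,0,0],"spin": 0}]'

```text
time: 22.08
tool_pos: [582.4, 306.1, 111.0]
tcp_rot: [180.0, 0.1, -175.4]
ft_force: [0.8, -0.3, -2.1]
finger_gap: 43.3
grip_force: 71.6
```

carry_out --commands '[{"jaw": 0.035,"translation": [0,0,0],"spin": 0},{"jaw": 0.035,"translation": [0,0,0],"spin": 0},{"jaw": 0.035,"translation": [0,0,0],"spin": 0},{"jaw": 0.035,"translation": [0,0,0],"spin": 0},{"jaw": 0.035,"translation": [0,0,0],"spin": 0},{"jaw": 0.035,"translation": [0,0,0],"spin": 0},{"jaw": 0.035,"translation": [0,0,0],"spin": 0},{"jaw": 0.035,"translation": [0,0,0],"spin": 0}]'

```text
time: 22.75
tool_pos: [581.7, 305.9, 110.1]
tcp_rot: [-180.0, -0.0, -175.4]
ft_force: [-0.0, -0.4, -1.9]
finger_gap: 43.0
grip_force: 71.6
```

Run:
```python
from h import *
s=r.sense();print(s["tool_pos"],s["tcp_rot"],s["time"],s["finger_gap"])
leg(581.8,304.6,74.5,184.6)
S=r.snapshot("scene");z=s["tool_pos"][2]-19.4
k=7.5;o=(315,215)
im=cv2.resize(S["pixels"][215:295,315:395],(600,600),interpolation=cv2.INTER_CUBIC)
a=np.radians(s["tcp_rot"][2]+180);c0=s["tool_pos"][:2]+5*np.array([np.cos(a),np.sin(a)])
def W(m,c,a): m=np.array(m,float);return np.c_[c[0]+np.cos(a)*m[:,0]-np.sin(a)*m[:,1],c[1]+np.sin(a)*m[:,0]+np.cos(a)*m[:,1],m[:,2]]
def dr(m,c,a,col,cl=True):
    q=((proj(S,W(m,c,a))-o+.5)*k-.5);cv2.polylines(im,[np.round(q).astype(np.int32)],cl,col,1)
dr([(38,-24,z),(38,24,z),(-38,24,z)],c0,a,(255,255,0),False)
dr([(22,-22,z+52),(22,22,z+52),(-38,22,z+52)],c0,a,(255,255,0),False)
dr([(50,-32,0),(50,32,0),(-50,32,0)],(586.8,305),np.radians(4.6),(0,255,0),False)
cv2.imwrite("pics/hover2.png",im)
```

```text
[581.73209725 305.8725316  110.05574149] [-1.79997127e+02 -5.54065988e-03 -1.75378030e+02] 22.75 42.96814961476901
rows 1 per row [ 0.     -0.0013  0.0356] total [ 0.     -0.0013  0.0356] spin 0.0004
```

View pics/hover2.png

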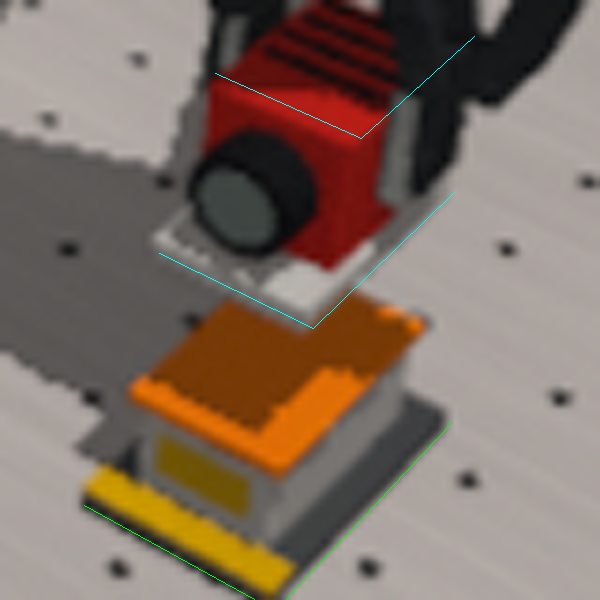

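Run:
```python
from h import *
from scipy.optimize import least_squares
from scipy.spatial.transform import Rotation as R
S=r.snapshot("scene");s=r.sense();z=s["tool_pos"][2]-19.4
mod=np.array([(22,22,8),(22,-22,52),(22,22,52),(38,24,0),(38,-24,8),(38,0,30)],float)
px=(np.array([(330,268),(208,84),(345,147),(308,325),(153,238),(237,207)],float)+.5)/7.5-.5+(315,215)
def f(v,full=1):
    P=R.from_euler("ZYX",[v[2],v[3],v[4]],degrees=True).apply(mod)+[v[0],v[1],z+v[5]]
    return np.r_[(proj(S,P)-px).ravel(),.1*v[3],.1*v[4],v[5]*.3]
x0=(586.7,306.3,4.6,0,0,0);print(f(x0)[:12].reshape(-1,2).round(1).tolist())
o=least_squares(f,x0);print(o.x.round(1),o.fun[:12].reshape(-1,2).round(1).tolist())
g=r.regions_of(S,"cam_head");print([(d["score"],d["xy"],d["pixels"].sum()) for d in g])
print([(d["xy"],d["score"]) for d in r.landmark_of(S,"lens")],"pred",proj(S,R.from_euler("Z",4.6,degrees=True).apply([38,0,30])+[586.7,306.3,z]))
T=r.snapshot("top");print([(d["xy"],d["score"],ray(T,d["xy"],z+30)) for d in r.landmark_of(T,"lens")])
# enlarged colour map of hover region
h=cv2.cvtColor(S["pixels"],cv2.COLOR_BGR2HSV).astype(int)
for y in range(224,254,2): print(y,"".join("R" if (c[0]<7 or c[0]>170) and c[1]>120 and c[2]>150 else "r" if (c[0]<7 or c[0]>170) and c[1]>120 else "." if c[2]>110 else "#" for c in h[y,330:380]))
```

```text
[[1.5, 0.4], [1.0, -1.4], [2.2, -1.2], [0.7, 0.3], [1.2, -1.1], [1.2, -0.8]]
[585.1 301.9   6.4   4.4  -0.9  -0.8] [[0.4, 0.3], [-0.9, -0.4], [0.5, -0.2], [-0.1, 0.5], [0.1, -0.6], [-0.1, 0.2]]
[(0.92, [353.4, 239.3], np.int64(979))]
[([348.1, 241.8], 0.56)] pred [[347.39991785 241.34051834]]
[]
224 ............###rrrrrrrrrrrrrrrrrrrrrrr############
226 ...........##rrrrrrrrrrrrrrrrrrrrrrrrr############
228 ..........###rrrrrRRRRRRRRRRRRRrrrrrr#############
230 .........####rrrrrrrrrrRRRRRRRRRRRRRr##########...
232 .........####rrrrrrrrrrrrrrRRRRRRRRrr##########...
234 ........####rrr########rrrrrrrrrrrrr##########....
236 ........#################rrrrrrrrrrr##########....
238 ##########################rrrrrrrrrr########......
240 ###########################rrrrrrrr########.......
242 ###########################rrrrrrrrrr#####........
244 ########.#################rrrrrrrrrrr####.........
246 #####...################rrrrrrrrrrr####...........
248 ######.....############rrrrrrrrr...#..............
250 ##########....#########.....rr....................
252 ################...#..............................
```

Run:
```python
from h import *
from scipy.spatial.transform import Rotation as R
im=np.mean([r.snapshot("scene")["pixels"].astype(float) for _ in range(4)],0);S=r.snapshot("scene");s=r.sense();z=s["tool_pos"][2]-19.4
for y in range(224,256): print(y,*["%3d"%v for v in im[y,338:370,2]])
for pt in (0,4.4):
  for x,y,yaw in ((586.7,306,4.6),):
    P=R.from_euler("ZYX",[yaw,pt,0],degrees=True).apply([(22,-22,52),(22,22,52),(-38,22,52),(22,22,8),(38,-24,8),(38,24,8),(38,24,0),(-38,24,0)])+[x,y,z];print(pt,proj(S,P).round(1).tolist())
```

```text
224 173 174 174 144  59  25  65  92  94  95  95  95  95  95  93  86  75  52  25  29  49  68  83  85  76  52  24  30  49  51  32  22
225 173 173 155 102  51  60  90  95  95  95  95  95  96  95  95  95  92  86  76  57  37  30  47  60  71  79  76  52  24  21  22  22
226 173 173 147  79  61 107 129 131 139  95  95  94  94  95  94  94  94  95  93  88  84  74  53  28  34  49  66  79  78  56  28  21
227 174 174 147  87  81 100 117 132 159 160 161 161 160 159 160 159 160 161 161 140 127 138  87  76  52  25  30  49  57  60  60  37
228 174 155 110  90  94 103 107 113 126 137 158 177 180 177 178 177 177 178 179 172 169 173 162 139  87  76  53  47  56  62  83  77
229 155 110  90  90  98 107 107 107 107 110 121 135 153 173 178 177 177 178 178 179 179 180 181 174 165 141  89  86  75  64  88  86
230 147  91  91  89  95 109 107 107 107 107 107 110 118 131 148 167 176 177 179 179 180 181 181 183 183 176 164 162 128  64  88  86
231 147  90  90  88  95 110 106 107 107 101  91  98 108 108 114 126 144 166 176 178 180 180 181 181 182 183 181 158 100  69  88  83
232 147  90  90  88  94 107 107  96  70  56 
[... 2687 characters left out ...]
 155 130 142 162 164 169 168 168 170 171
253  90  90  88  89  89  89 107 112 104 117 120 124 162 181 181 182 184 182 181 181 173 150 125 121 144 165 170 170 169 168 168 169
254  91  91  91  90  89  88  89  90 106 112 107 117 130 148 175 184 183 181 181 174 149 124 116 120 126 136 151 165 171 170 169 168
255  92  92  90  91  90  88  97 113 109 100 108 113 107 115 131 149 173 182 172 145 125 120 118 119 119 120 126 136 157 172 170 170
0 [[343.2, 224.3], [362.6, 232.9], [377.7, 219.3], [360.0, 250.6], [336.1, 245.1], [356.7, 255.0], [356.2, 258.2], [375.0, 240.0]]
4.4 [[342.0, 225.9], [361.5, 234.6], [376.9, 219.1], [359.7, 251.4], [335.8, 246.3], [356.4, 256.3], [356.1, 259.3], [375.2, 239.0]]
```

Run:
```python
from h import *
from scipy.spatial.transform import Rotation as R
im=cv2.imread("pics/scene0.png");S=r.snapshot("scene")
P=R.from_euler("ZYX",[-8.5,0,0],degrees=True).apply([(22,-22,52),(22,22,52),(-38,22,52),(22,22,8),(-38,22,8),(38,24,8),(38,24,0),(-38,24,0)])+[467,-326.5,0];print(proj(S,P).round(1).tolist())
for y in range(145,178): print(y,*["%3d"%v for v in im[y,204:234,2]])
```

```text
[[207.6, 151.6], [214.1, 156.2], [230.3, 151.6], [215.3, 168.5], [231.2, 163.6], [211.3, 170.1], [211.5, 172.3], [231.7, 166.0]]
145 160 161 160 160 159 159 159 161 161 161 161 161 161 161 161 160 159 159 157 157 157 157 157 157 158 158 159 159 159 158
146 124 147 161 161 161 160 160 159 160 160 160 160 162 161 161 161 160 160 138 115 145 157 157 157 156 156 158 158 158 158
147 145 153 159 160 162 162 161 160 159 159 159 160 160 161 161 160 160 161 152 145 154 158 158 158 156 156 156 156 156 157
148 157 157 158 157 159 161 160 162 161 161 159 159 159 159 159 159 151 128 125 148 160 159 158 159 157 157 156 156 155 155
149 157 158 157 158 158 158 159 160 161 161 161 160 150 146 140  99 125 129  67  93 138 161 159 158 158 157 157 158 156 156
150 158 157 158 158 158 157 158 138 105 123 149 143  88  93 130 120  75 104 112  93  79 139 171 159 158 159 143 114 133 157
151 157 157 158 160 159 160 162 156 148 127  85 106 114  93  80 124 120  60  87 124 126  92 120 148 160 158 152 143 149 157
152 158 158 157 167 175 167 168 168 169 160 124  78  88 125 121  74 105 116  95  79 125 139 110 137 173
[... 2420 characters left out ...]
 117 116 144 164 165 164 165 164 165 165 165 165 165 165 164 164 166 165 164 165
173 162 161 161 162 161 156 149 149 157 151 115 122 158 164 165 164 166 166 165 165 165 165 165 166 166 165 163 164 166 165
174 162 162 161 162 163 160 161 162 162 160 152 155 164 164 163 164 165 166 167 167 166 165 166 165 165 165 165 164 164 164
175 162 162 162 161 162 163 162 161 161 162 163 164 165 165 165 164 163 164 165 166 167 166 167 166 165 165 165 165 165 164
176 163 164 164 164 163 162 164 164 162 161 162 163 164 165 165 165 165 164 164 164 166 167 167 167 166 166 166 166 165 165
177 162 163 163 164 164 163 164 163 164 163 162 162 162 164 164 165 166 165 165 155 140 151 166 167 168 168 167 167 166 166
```

The box's apparent height ratio matches the start picture (0.90 both times), so the head is level. Next come the small corrections and the final descent.

carry_out --commands '[{"jaw": 0.035,"translation": [0.0012,-0.0006,0.003],"spin": 0},{"jaw": 0.035,"translation": [0,0,0.008],"spin": 0},{"jaw": 0.035,"translation": [0,0,0.009],"spin": 0},{"jaw": 0.035,"translation": [0,0,0.006],"spin": 0},{"jaw": 0.035,"translation": [0,0,0.003],"spin": 0},{"jaw": 0.035,"translation": [0,0,0.001],"spin": 0},{"jaw": 0.035,"translation": [0,0,0],"spin": 0},{"jaw": 0.035,"translation": [0,0,0],"spin": 0}]'

```text
time: 24.02
tool_pos: [580.8, 305.3, 80.3]
tcp_rot: [180.0, 0.0, -175.4]
ft_force: [-0.6, 0.1, -2.2]
finger_gap: 42.8
grip_force: 71.6
```

carry_out --commands '[{"jaw": 0.035,"translation": [0,0,0],"spin": 0},{"jaw": 0.035,"translation": [0,0,0],"spin": 0},{"jaw": 0.035,"translation": [0,0,0],"spin": 0},{"jaw": 0.035,"translation": [0,0,0],"spin": 0},{"jaw": 0.035,"translation": [0,0,0],"spin": 0},{"jaw": 0.035,"translation": [0,0,0],"spin": 0},{"jaw": 0.035,"translation": [0,0,0],"spin": 0},{"jaw": 0.035,"translation": [0,0,0],"spin": 0}]'

```text
time: 24.68
tool_pos: [580.6, 305.2, 80.1]
tcp_rot: [-180.0, -0.0, -175.4]
ft_force: [-0.7, 0.3, -3.1]
finger_gap: 43.3
grip_force: 71.6
```

Another 5 mm or so to go.

carry_out --commands '[{"jaw": 0.035,"translation": [0,0,0.002],"spin": 0},{"jaw": 0.035,"translation": [0,0,0.002],"spin": 0},{"jaw": 0.035,"translation": [0,0,0.0015],"spin": 0},{"jaw": 0.035,"translation": [0,0,0],"spin": 0},{"jaw": 0.035,"translation": [0,0,0],"spin": 0},{"jaw": 0.035,"translation": [0,0,0],"spin": 0},{"jaw": 0.035,"translation": [0,0,0],"spin": 0},{"jaw": 0.035,"translation": [0,0,0],"spin": 0}]'

```text
time: 25.35
tool_pos: [580.7, 305.3, 74.7]
tcp_rot: [180.0, 0.0, -175.4]
ft_force: [-0.6, 0.3, -2.7]
finger_gap: 43.1
grip_force: 71.6
```

carry_out --commands '[{"jaw": 0.035,"translation": [0,0,0],"spin": 0},{"jaw": 0.035,"translation": [0,0,0],"spin": 0},{"jaw": 0.035,"translation": [0,0,0],"spin": 0},{"jaw": 0.035,"translation": [0,0,0],"spin": 0},{"jaw": 0.035,"translation": [0,0,0],"spin": 0},{"jaw": 0.035,"translation": [0,0,0],"spin": 0},{"jaw": 0.035,"translation": [0,0,0],"spin": 0},{"jaw": 0.035,"translation": [0,0,0],"spin": 0}]'

```text
time: 26.02
tool_pos: [580.6, 305.2, 74.6]
tcp_rot: [-180.0, -0.0, -175.4]
ft_force: [-0.0, 0.0, -1.2]
finger_gap: 43.0
grip_force: 71.6
```

Run:
```python
from h import *
from scipy.spatial.transform import Rotation as R
s=r.sense();print(s["tool_pos"],s["tcp_rot"],s["ft_force"],abs(s["qd"]).max());z=s["tool_pos"][2]-19.4
im=np.mean([r.snapshot("scene")["pixels"].astype(float) for _ in range(2)],0);S=r.snapshot("scene")
a=np.radians(4.6);c=s["tool_pos"][:2]+5*np.array([np.cos(a),np.sin(a)])
P=R.from_euler("Z",4.6,degrees=True).apply([(22,-22,52),(22,22,52),(22,22,8),(38,24,0),(38,-24,0),(-38,24,0)])+[c[0],c[1],z];print("cam",proj(S,P).round(1).tolist())
Q=R.from_euler("Z",4.6,degrees=True).apply([(40,25,45),(40,-25,45),(50,32,0),(50,-32,0),(-50,32,0)])+[586.8,305,0];print("sheet/ped",proj(S,Q).round(1).tolist())
for y in range(240,290): print(y,*["%3d"%v for v in im[y,330:366,2]])
```

```text
[580.61638572 305.21124264  74.57811478] [-1.79999298e+02 -1.11565858e-03 -1.75376652e+02] [-0.04812626  0.03382166 -1.22604209] 0.07814604626063056
cam [[341.7, 238.2], [360.6, 247.0], [358.1, 263.8], [354.4, 271.2], [334.5, 261.1], [372.9, 252.8]]
sheet/ped [[353.2, 275.8], [332.6, 265.2], [351.3, 296.0], [325.7, 281.9], [374.8, 270.8]]
240  91  91  91  91  90  86  80  79  86  91  79 103 144 152 162 140  94  94  94  95  94  94  94  94  95  92  87  76  52  25  29  49  68  83  77  52
241  92  92  91  92  91  91  90  90  91  91  82  88 116 128 148 162 160 161 160 159 159 159 159 159 161 161 139  92  87  75  53  24  29  54  65  67
242  92  92  92  92  92  92  91  90  91  90  86  91 106 107 114 128 145 168 177 177 177 177 176 177 178 178 172 161 139  93  87  83  75  74  71  64
243  92  93  92  92  92  92  92  91  91  90  89  96 104 104 106 107 114 126 139 161 174 176 177 177 178 178 179 180 172 163 164 164 139  87  71  68
244  92  92  92  92  92  92  92  91  92  91  92  98 105 105 106 106 107 108 112 123 137 159 174 177 179 177 179 181 181 183 182 182 175 146  98  76
245  91  92  92  91
[... 5940 characters left out ...]
 196 196 196 194 184 150 100 100  99  99 101 114 124 110  90  70  64  64  63  64  61  72 123 163 171 172 172
286 162 147 120  48  41  65 104 139 174 197 198 199 198 197 188 175 150 101 101 104 111 112  90  70  64  64  64  64  61  73 125 164 173 172 173 172
287 172 171 162 135  93  41  43  66 112 159 189 198 198 199 197 196 187 151 128 144 113  88  69  63  63  64  64  61  56 113 165 175 175 174 173 173
288 172 172 172 166 154 135  94  43  52  86 119 156 188 197 197 196 196 187 181 185 159 102  64  64  63  63  60  61 111 162 174 175 176 175 175 174
289 124 146 171 172 171 166 155 136  96  44  51  83 124 160 188 197 196 196 196 195 189 177 152  99  64  61  60 109 158 171 172 174 158 120 127 159
```

```bash
python3 -c "
from bench import r
print(r.hand_in())"
```

```text
the job is handed in; nothing more can be done
None
```

I laid the orange sheet square on the pedestal, about 2 mm off centre lengthwise, and handed in with the camera head held level and still about 1 cm above it, lens to the yellow-marked end; the hand-in returned no verdict.

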